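Set the tile cutter's angle dial and lock it

TASK

Turn the silver angle dial until the red index mark on it lines up with the yellow line on the black scale collar, pushing the dial's orange fin round with the fingertips against one side, without pinching the fin. Then press the red lock plunger fully down, leaving the dial on the line; do not press the blue plunger, and leave the tiles, pots and tools around undisturbed.

Things in the scene. Friction and masses are not known exactly. Their poses are not given: they have to be found in the camera images.
- dial (a joint): the dial's turn about its vertical axis, rad, growing anticlockwise seen from above; 0 puts the red index mark towards the far fence of the grey bed (the bed's long steel strip). Stops at -1.2 and 7.5. Stiff: it takes 0.15 N m (about 2.5 N at 60 mm from the axis) to turn and stays exactly where it is left, without coasting. It is a silver disc 192 mm across, its top face 36 mm above the table. Pressing the lock does not change its friction.
- dial_center (a point): point on the dial's axis, on its top face (36 mm above the table). It belongs to the fixed grey bed (260 x 440 mm, 12 mm thick); its x axis points across the bed to the far fence, y along the bed
- index_mark (a point): outer end of the red index mark, a 4 mm wide radial stripe on the dial's top; 97 mm from the axis. Turns with the dial; its x axis points outward along the mark
- target_line (a point): inner end of the yellow line, 4 mm wide and 22 mm long with a 14 mm yellow dot at its outer end, on the black collar (240 mm across, top 32 mm above the table) that surrounds the dial; 97 mm from the axis, so the index mark's end meets this point when they line up. The collar is fixed; its other lines are white
- fin_top (a point): middle of the top edge of the orange fin that stands on the dial, opposite the red mark. The fin is a radial bar 75 mm long (from 15 to 90 mm from the axis), 16 mm thick and 30 mm high, its top 66 mm above the table; this point lies 52.5 mm from the axis. It turns with the dial
- fin_face_a (a point): middle of one of the fin's two side faces (71 x 27 mm, 3 mm thick), the clockwise side of the fin seen from above: pushing on it turns the dial anticlockwise
- fin_face_b (a point): middle of the fin's other side face, the same size, on its anticlockwise side: pushing on it turns the dial clockwise
- lock (a joint): how far the red lock plunger is pressed, m: 0 up, 0.008 fully down. It resists with about 4 N and stays down where it is left (no spring)
- lock_top (a point): centre of the top of the red plunger cap (38 mm across, 14 mm proud when up, 6 mm when down) on its dark round housing (56 mm across); 56 mm above the table when up. It stands at one end of the bed, 170 mm from the dial's axis; the blue one stands at the other end: which is which varies
- release (a joint): how far the blue release plunger is pressed, m; same make as the red one; leave it up at 0
- release_top (a point): centre of the top of the blue plunger cap
- tile_teal: loose blue tile 48 x 48 x 8 mm lying on the bed; origin under its centre
- tile_cream: loose white tile 40 x 40 x 8 mm lying on the bed; origin under its centre
- glue_pot: small white pot with orange cap, 34 mm across, 45 mm high, standing on the bed; origin under its centre
- grout_tub: white tub with blue label, 100 mm across, 100 mm high, on the table; origin under its centre
- pigment_jar: glass jar with black cap, 60 mm across, 75 mm high, on the table; origin under its centre
- nippers: tile nippers with orange handles, 160 mm long, lying on the table; origin near their middle
- slab: terracotta slab 100 x 60 x 22 mm on the table; origin under its centre

How it is judged:
By the outcome, as a careful person would: the job done as asked, in the order asked, and still so for the second after the job is handed in, with the robot touching nothing.
It also fails if it takes over 51 s, if anything falls off the work surface, if the arm or the gripper's body presses on something with over 40 N, if the wrist force passes 120 N, or if a joint passes its speed limit or range.

ROBOT

A 7-joint arm with a two-finger parallel gripper is mounted at the origin on the work surface. World frame = base frame: x ahead of the robot, y to its left, z up, the work surface at z = 0. Lengths are in mm, angles in rad, forces in N, time in s.
With the tool pointing down it reaches from about 425 to 950 mm from the base axis. Payload 16.7 kg.
Tool frame: the origin (TCP) lies on the centre line of the jaws, within the pads' length; the fingertips stand 22 mm ahead of it and the grasp point (between the pads) lies 3 mm ahead of it; x points along the fingers, y is the direction in which the jaws open and shut, and the axes are right-handed (so a half turn about x gives the same grasp; the last joint's range is limited). The gripper opens to 94 mm and grips with 3 to 60 N. Pads are 16 mm wide; open, the fingers measure 119 mm over their backs; the gripper's body (75 mm by 177 mm) begins 78 mm behind the grasp point.
Start: joints at [1.139, 0.426, 0.074, 1.606, -0.034, 1.111, -0.067], TCP at [187.677, -648.345, 200.367] pointing down, gripper open.
Joint ranges: [-2.85, 2.85], [-0.5, 2.14], [-1.23, 1.37], [0.21, 2.46], [-1.02, 4.16], [0.16, 2.05], [-2.73, 2.73]. Speed limits (rad/s): [1.89, 1.89, 2.39, 2.39, 3.01, 3.01, 3.01].

INTERFACE

Orientations are given as a 3x3 rotation matrix whose columns are the frame's x, y, z axes.
In Python, from cell import env gives the robot as it stands.
- The arm moves only by the tool move_arm, never from a script. Its arguments are lists of equal length, an entry for each row: "dp": the shift along the tool's x, y, z in m, a list of three; "delta_rot": the turn, a rotation vector about the tool's x, y, z in rad, a list of three. A call has 1 to 20 rows; each row is the pose to reach, as a shift and turn from the pose measured when the call began, along the tool's axes at that moment; what a row does not reach only later rows make up. A row lasts 1/10 s, in which the tool goes at most 50 mm and 8.59 degrees, less where a joint would pass 70% of its speed; a pose out of reach is approached as far as the arm can. A call with a gripper value outside its range is refused whole. "hand" is the opening, from 0 (shut) to 1 (fully open), set as the call begins (left out, the last holds). The fingers move at their own pace and stop on an object; the grip force is fixed at half the most. Time passes only in rows, so rows that repeat a pose let the fingers close. It gives the time, the measured TCP pose, the force and the opening at its end, in the units of the state.
- env.get_state(): the state, without advancing time (a new reading comes with each control period).
- env.snapshot(name): name is "side" or "top" or "wrist"; returns a dict with "color" (480x640x3 uint8, blue, green, red), "fx", "fy", "cx", "cy" (pixels), "dist" ([k1, k2, p1, p2, k3] as OpenCV has them; the pictures are not rectified), "R" (3x3) and "t" (3): a world point X has camera coordinates R X + t; the wrist camera has in their place "T_tool_cam" (4x4, takes a point from camera to tool coordinates, whose origin is the TCP and whose axes are the tool frame's). Camera axes: x right, y down, z forward; pixel columns grow to the right and rows downward; lengths in mm; the calibration is good to about 2 mm. A picture is of the moment at which its call begins: read the wrist's pose just before it. There is no depth.
- env.finish_job(): hands the job in, once; it reports no verdict.
The state is a dict: "time": time; "joints": joint angles; "joint_vel": joint speeds; "joint_torque": joint torques, N m; "eef_pos": TCP position; "orientation": TCP orientation; "force": force on the tool from outside, world axes, zero at the start; "moment": the same for the moment, N m; "gripper_width": opening from 0.0 (shut) to 1.0 (fully open).
Only numpy, scipy, OpenCV 4.12 (cv2) and the standard library are available. Lean on these libraries where they do the work, as an engineer would, in place of code of your own. Each camera call takes 0.05 s, during which the arm holds its last target.

## Working session

There is one attempt and no reset: what is moved stays moved. The work goes in short steps, Python scripts to look and compute and a tool call to move; the robot and the scene stay as the last step left them, time stands still between calls to the robot, and variables do not carry over. Pictures are saved under pics/ and viewed, and the job is handed in when it is done.

Besides the shell and the picture viewer there is one more tool, called after ">>>" as a command line: name --argument value ..., lists and objects as JSON in quotes. move_arm: Moves the arm, as the interface text tells. Its arguments: {"type":"object","properties":{"dp":{"type":"array"},"delta_rot":{"type":"array"},"hand":{"type":"number"}},"required":["dp","delta_rot"]}

```bash
ls; mkdir -p pics; python3 - <<'E'
from cell import env
import cv2,pickle
s=env.get_state()
for k in ("time","eef_pos","orientation","force","gripper_width"):print(k,s[k])
for n in ("side","top"):
    d=env.snapshot(n);pickle.dump(d,open(n+".pkl","wb"))
    cv2.imwrite(f"pics/{n}0.png",d["color"])
    print(n,d["fx"],d["fy"],d["cx"],d["cy"],d["dist"],d["R"],d["t"])
E
```

```text
pics
time 0.0
eef_pos [ 187.51827148 -647.96111625  199.67568722]
orientation [[-4.42750391e-04  2.77984843e-01 -9.60585358e-01]
 [ 1.18936043e-03 -9.60584627e-01 -2.77985180e-01]
 [-9.99999195e-01 -1.26556026e-03  9.46750470e-05]]
force [-0.09121148 -0.42947831  0.79414305]
gripper_width 0.9961110729605309
side 489.80394752509704 489.80394752509704 325.56999258452464 240.94227025979706 [0.02844018 0.         0.         0.         0.        ] [[-0.99531972 -0.09423135  0.0214268 ]
 [-0.06431389  0.4804288  -0.87467245]
 [ 0.07212752 -0.87195678 -0.48424064]] [ 519.11853472   77.16266883 1384.954273  ]
top 595.8613525391461 595.8613525391461 317.8316794101296 239.1233531820972 [-0.0228829  0.         0.         0.         0.       ] [[ 0.08983951 -0.99595047 -0.00339594]
 [-0.97478849 -0.08723033 -0.20537347]
 [ 0.20424557  0.02176098 -0.97867778]] [ -35.35522742  551.84166281 1249.19009703]
```

View pics/top0.png

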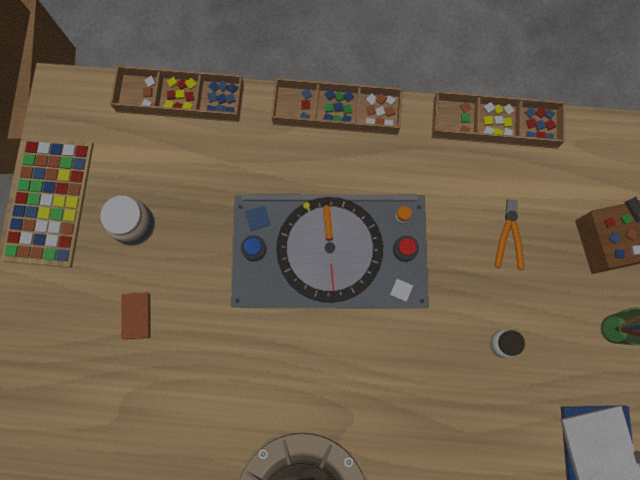

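View pics/side0.png

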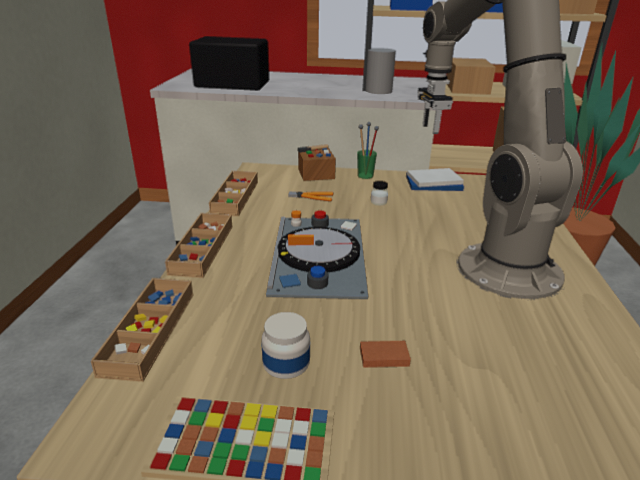

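The top view shows the dial at about (330,249), with the red mark pointing to the robot at (333,290). The yellow dot is at (307,206), the fin points away from the robot at (327,222), the red plunger is at (406,247) and the blue one at (253,247).

```bash
cat > h.py <<'E'
import numpy as np,cv2
def ray(d,u,v,z,s=None):
    K=np.array([[d["fx"],0,d["cx"]],[0,d["fy"],d["cy"]],[0,0,1.]])
    p=cv2.undistortPoints(np.array([[[u,v]]],float),K,np.array(d["dist"],float))[0,0]
    r=np.array([p[0],p[1],1.])
    if "R" in d: R=np.array(d["R"]);t=np.array(d["t"])
    else:
        T=np.array(d["T_tool_cam"]);O=np.array(s["orientation"])
        Rw=O@T[:3,:3];c=O@T[:3,3]+np.array(s["eef_pos"]);R=Rw.T;t=-R@c
    c=-R.T@t;w=R.T@r
    return c+w*(z-c[2])/w[2]
def proj(d,X,s=None):
    K=np.array([[d["fx"],0,d["cx"]],[0,d["fy"],d["cy"]],[0,0,1.]])
    if "R" in d: R=np.array(d["R"]);t=np.array(d["t"])
    else:
        T=np.array(d["T_tool_cam"]);O=np.array(s["orientation"])
        Rw=O@T[:3,:3];c=O@T[:3,3]+np.array(s["eef_pos"]);R=Rw.T;t=-R@c
    return cv2.projectPoints(np.array(X,float).reshape(-1,3),cv2.Rodrigues(R)[0],t,K,np.array(d["dist"],float))[0][:,0]
E
python3 - <<'E'
import pickle,cv2
d=pickle.load(open("top.pkl","rb"))
c=d["color"][185:315,225:435]
c=cv2.convertScaleAbs(c,alpha=1.6)
cv2.imwrite("pics/topc.png",cv2.resize(c[5:125,:200],(800,480),interpolation=cv2.INTER_CUBIC))
E
```

```text
(no output)
```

View pics/topc.png

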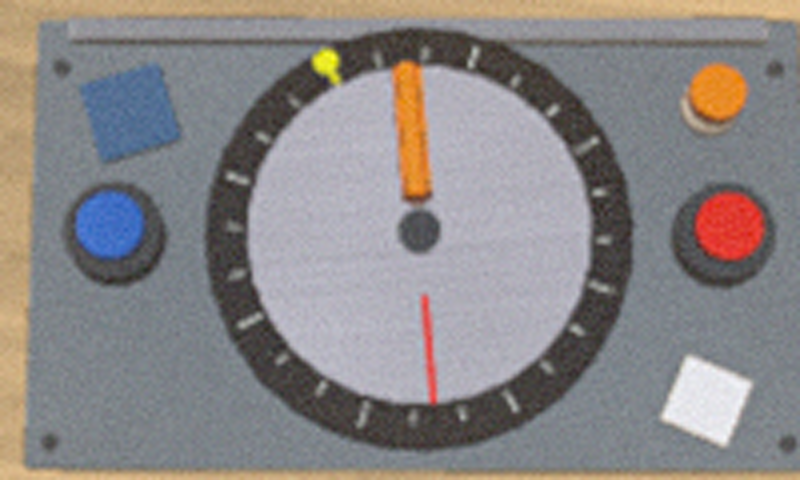

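```bash
python3 - <<'E'
import pickle
from h import *
d=pickle.load(open("top.pkl","rb"))
f=lambda X,Y,z: ray(d,225+(X+.5)/4-.5,190+(Y+.5)/4-.5,z)[:2].round(1)
P={}
for n,X,Y,z in [("hub",419,232,40),("discL",247,232,36),("discR",592,232,36),("discT",420,64,36),("discB",420,405,36),("mark_out",434,403,36),("mark_in",425,296,36),("dot",326,61,32),("line_in",338,84,32),("fin_out",407,64,66),("fin_in",417,195,66),("red",730,226,56),("blue",110,225,56),("colL",206,235,32),("colR",632,235,32),("tile_c",706,400,20),("pot",717,92,57),("bolt1",62,68,12),("bolt2",775,68,12),("bolt3",50,441,12),("bolt4",788,443,12)]:
    P[n]=f(X,Y,z);print(n,P[n])
mid=(P["red"]+P["blue"])/2;print("mid",mid, np.linalg.norm(P["red"]-P["blue"]))
for c in (mid,(P["discL"]+P["discR"])/2):
  for n in ("mark_out","mark_in","dot","line_in","fin_out","fin_in","red"):
    v=P[n]-c;print(n,np.degrees(np.arctan2(v[1],v[0])).round(2),np.linalg.norm(v).round(1))
E
```

```text
hub [539.5 -12.6]
discL [531.8  82.6]
discR [ 548.8 -108.4]
discT [636.5  -4.9]
discB [444.2 -21.5]
mark_out [446. -29.]
mark_in [504.7 -19. ]
dot [634.6  48.2]
line_in [621.8  40.2]
fin_out [627.8   2. ]
fin_in [554.8  -9.8]
red [ 554.9 -181.9]
blue [525.2 156.2]
colL [528.8 105.4]
colR [ 549.9 -131. ]
tile_c [ 463.1 -179.2]
pot [ 629.5 -170.1]
bolt1 [622.3 199.9]
bolt2 [ 658.8 -208. ]
bolt3 [408.7 181.6]
bolt4 [ 444.2 -227.1]
mid [540.05 -12.85] 339.4019740661507
mark_out -170.26 95.4
mark_in -170.13 35.9
dot 32.85 112.5
line_in 32.98 97.5
fin_out 9.61 89.0
fin_in 11.68 15.1
red -84.98 169.7
mark_out -170.31 95.7
mark_in -170.28 36.1
dot 32.94 112.4
line_in 33.09 97.3
fin_out 9.66 88.8
fin_in 12.07 14.8
red -85.06 169.6
```

```bash
cat > plan.py <<'E'
import numpy as np,json
from scipy.spatial.transform import Rotation as Ro
def Rdown(yaw): # tool x down, y at yaw(deg)
    a=np.radians(yaw);y=np.array([np.cos(a),np.sin(a),0]);x=np.array([0,0,-1.]);return np.c_[x,y,np.cross(x,y)]
def rows(s,P,pr=4):
    O=np.array(s["orientation"]);p=np.array(s["eef_pos"]);dp=[];dr=[]
    for x,y,z,yaw in P:
        dp.append((O.T@(np.array([x,y,z])-p)/1000).round(pr).tolist())
        dr.append(Ro.from_matrix(O.T@Rdown(yaw)).as_rotvec().round(3).tolist())
    print('dp',json.dumps(dp));print('rot',json.dumps(dr))
def yaw(s):
    O=np.array(s["orientation"]);return np.degrees(np.arctan2(O[1,1],O[0,1]))
def lerp(a,b,n,hold=0):
    a=np.array(a,float);b=np.array(b,float)
    L=[a+(b-a)*(1-np.cos(np.pi*k/n))/2 for k in range(1,n+1)]
    return L+[b]*hold
E
python3 - <<'E'
from cell import env
from plan import *
s=env.get_state();p=s["eef_pos"]
rows(s,lerp([*p,-73.9],[400,-300,200,0],18),3)
E
```

```text
dp [[0.0, -0.002, -0.002], [0.0, -0.008, -0.009], [0.0, -0.018, -0.02], [0.0, -0.032, -0.035], [0.0, -0.049, -0.054], [0.0, -0.069, -0.075], [0.0, -0.091, -0.099], [0.0, -0.114, -0.124], [0.0, -0.138, -0.15], [0.0, -0.161, -0.177], [0.0, -0.185, -0.202], [0.0, -0.206, -0.226], [0.0, -0.226, -0.247], [0.0, -0.243, -0.266], [0.0, -0.257, -0.281], [0.0, -0.267, -0.292], [0.0, -0.273, -0.299], [0.0, -0.275, -0.301]]
rot [[-0.009, 0.0, 0.001], [-0.038, 0.0, 0.001], [-0.086, 0.0, 0.001], [-0.15, -0.0, 0.001], [-0.23, -0.0, 0.001], [-0.322, -0.0, 0.001], [-0.424, -0.0, 0.001], [-0.532, -0.0, 0.001], [-0.644, -0.0, 0.001], [-0.756, -0.0, 0.001], [-0.865, -0.0, 0.001], [-0.967, -0.0, 0.001], [-1.059, -0.001, 0.001], [-1.138, -0.001, 0.001], [-1.203, -0.001, 0.001], [-1.25, -0.001, 0.001], [-1.279, -0.001, 0.001], [-1.289, -0.001, 0.001]]
```

>>> move_arm --dp '[[0,-0.01,-0.011],[0,-0.03,-0.033],[0,-0.05,-0.055],[0,-0.07,-0.077],[0,-0.09,-0.098],[0,-0.11,-0.12],[0,-0.13,-0.142],[0,-0.15,-0.164],[0,-0.17,-0.186],[0,-0.19,-0.208],[0,-0.21,-0.23],[0,-0.23,-0.252],[0,-0.25,-0.273],[0,-0.265,-0.29],[0,-0.275,-0.301]]' --delta_rot '[[-0.05,0,0],[-0.14,0,0],[-0.235,0,0],[-0.33,0,0],[-0.42,0,0],[-0.515,0,0],[-0.61,0,0],[-0.7,0,0],[-0.8,0,0],[-0.89,0,0],[-0.985,0,0],[-1.08,0,0],[-1.17,0,0],[-1.24,0,0],[-1.29,0,0]]' --hand 0

```text
time: 1.6
eef_pos: [401.1, -298.2, 200.1]
orientation: [[-0.0, 1.0, 0.007], [0.001, 0.007, -1.0], [-1.0, -0.0, -0.001]]
force: [0.0, -0.0, 0.6]
gripper_width: 0.002
```

```bash
python3 - <<'E'
from cell import env
from plan import *
s=env.get_state();p=s["eef_pos"];print(s["time"],p,yaw(s),s["joints"],s["force"],s["gripper_width"])
rows(s,lerp([*p,yaw(s)],[591,31,200,99.8],6)[-1:],3)
E
```

```text
1.6 [ 401.06739229 -298.22751597  200.08135508] 0.39817750509833844 [ 0.82019705  0.1599946  -0.34109177  1.97302385  0.06182687  1.01923851
  0.45761947] [ 0.00451649 -0.03374941  0.64990968] 0.0023033248112169663
dp [[0.0, 0.192, -0.328]]
rot [[-1.735, -0.001, -0.001]]
```

>>> move_arm --dp '[[0,0.005,-0.01],[0,0.015,-0.026],[0,0.027,-0.046],[0,0.039,-0.066],[0,0.05,-0.086],[0,0.062,-0.106],[0,0.074,-0.126],[0,0.086,-0.146],[0,0.098,-0.167],[0,0.11,-0.188],[0,0.122,-0.208],[0,0.134,-0.229],[0,0.146,-0.249],[0,0.158,-0.27],[0,0.17,-0.29],[0,0.18,-0.308],[0,0.188,-0.321],[0,0.192,-0.328],[0,0.192,-0.328]]' --delta_rot '[[-0.05,0,0],[-0.14,0,0],[-0.24,0,0],[-0.35,0,0],[-0.46,0,0],[-0.56,0,0],[-0.67,0,0],[-0.78,0,0],[-0.89,0,0],[-1.0,0,0],[-1.1,0,0],[-1.21,0,0],[-1.32,0,0],[-1.43,0,0],[-1.54,0,0],[-1.63,0,0],[-1.7,0,0],[-1.735,0,0],[-1.735,0,0]]' --hand 0

```text
time: 3.5
eef_pos: [590.8, 31.6, 200.0]
orientation: [[-0.001, -0.172, 0.985], [0.001, 0.985, 0.172], [-1.0, 0.002, -0.001]]
force: [-0.4, -0.3, 0.0]
gripper_width: 0.001
```

```bash
python3 - <<'E'
from cell import env
from plan import *
import cv2,pickle
s=env.get_state();p=s["eef_pos"];print(s["time"],p,yaw(s),s["joints"],s["force"],s["gripper_width"])
d=env.snapshot("wrist");pickle.dump((d,s),open("w1.pkl","wb"));cv2.imwrite("pics/w1.png",d["color"]);print(d["T_tool_cam"])
rows(s,[[591,31,67,99.8]])
E
```

```text
3.5 [590.84871211  31.61736853 200.01481547] 99.87944632954475 [ 0.43951852  0.38466257 -0.76031348  1.76081397  0.29063644  1.11307138
  1.32868935] [-0.3554796  -0.33036938  0.010576  ] 0.0008234029379220139
[[ 1.08980989e-03 -2.32501662e-01  9.72595388e-01 -1.83102501e+02]
 [ 9.99999233e-01 -3.19680625e-04 -1.19693692e-03 -4.88684738e-02]
 [ 5.89209725e-04  9.72595946e-01  2.32501135e-01 -6.63702984e+01]
 [ 0.00000000e+00  0.00000000e+00  0.00000000e+00  1.00000000e+00]]
dp [[0.133, -0.0008, 0.0001]]
rot [[0.001, -0.001, -0.002]]
```

View pics/w1.png

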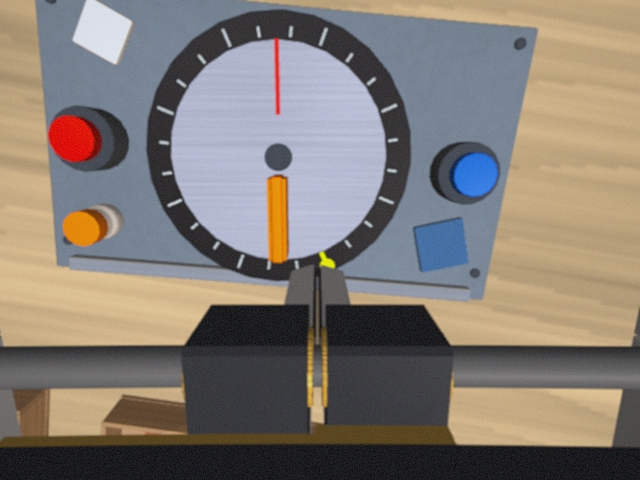

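The wrist view shows the closed fingers beside the fin on its anticlockwise side. The fin is at (278,220), the mark runs (276,39)-(278,113), and the yellow line's inner end is near (322,254).

```bash
python3 - <<'E'
import pickle
from h import *
d,s=pickle.load(open("w1.pkl","rb"))
P={}
for n,u,v,z in [("hub",278,157,40),("mo",276.5,39,36),("mi",278,113,36),("li",321,254,32),("red",75,138,56),("blue",475,174,56),("fo",278.5,262,66),("fi",278,178,66)]:
    P[n]=ray(d,u,v,z,s)[:2];print(n,P[n].round(1))
c=(P["red"]+P["blue"])/2;print(c)
for n in P:
    v=P[n]-c;print(n,np.degrees(np.arctan2(v[1],v[0])).round(2),np.linalg.norm(v).round(1))
E
```

```text
hub [541.9 -11.9]
mo [447.7 -27.5]
mi [505.1 -17.8]
li [625.3  41.3]
red [ 555.1 -176.9]
blue [526.8 156. ]
fo [629.    4.1]
fi [557.4  -7. ]
[540.92867476 -10.46446736]
hub -57.19 1.8
mo -169.65 94.7
mi -168.45 36.5
li 31.55 99.0
red -85.14 167.1
blue 94.86 167.1
fo 9.37 89.3
fi 11.73 16.8
```

>>> move_arm --dp '[[0.02,0,0],[0.045,0,0],[0.07,0,0],[0.09,0,0],[0.11,0,0],[0.125,0,0],[0.133,0,0],[0.133,0,0]]' --delta_rot '[[0,0,0],[0,0,0],[0,0,0],[0,0,0],[0,0,0],[0,0,0],[0,0,0],[0,0,0]]' --hand 0

```text
time: 4.35
eef_pos: [590.0, 30.4, 66.4]
orientation: [[-0.002, -0.169, 0.986], [0.001, 0.986, 0.169], [-1.0, 0.001, -0.002]]
force: [0.3, 0.5, 0.2]
gripper_width: 0.005
```

```bash
cat >> plan.py <<'E'
def arc(phi,r=58,off=20.5,z=66,c=(540.5,-12.3)):
    a=np.radians(phi);u=np.array([np.cos(a),np.sin(a)]);t=np.array([-u[1],u[0]])
    q=np.array(c)+r*u+off*t
    return [q[0],q[1],z,phi+90]
E
python3 - <<'E'
from cell import env
from plan import *
s=env.get_state()
P=[arc(9.8,off=27),arc(9.8,off=23)]+[arc(9.8-4.2*k) for k in range(0,18)]
rows(s,P)
E
```

```text
dp [[0.0003, -0.0067, 0.002], [0.0003, -0.0107, 0.002], [0.0003, -0.0132, 0.002], [0.0003, -0.0175, 0.0033], [0.0003, -0.0219, 0.0044], [0.0003, -0.0263, 0.0051], [0.0003, -0.0308, 0.0055], [0.0003, -0.0353, 0.0055], [0.0003, -0.0398, 0.0052], [0.0003, -0.0443, 0.0046], [0.0003, -0.0487, 0.0037], [0.0003, -0.053, 0.0024], [0.0003, -0.0572, 0.0009], [0.0003, -0.0613, -0.001], [0.0003, -0.0653, -0.0032], [0.0003, -0.0691, -0.0056], [0.0003, -0.0727, -0.0083], [0.0003, -0.0761, -0.0113], [0.0003, -0.0792, -0.0145], [0.0003, -0.0821, -0.018]]
rot [[-0.002, -0.002, -0.001], [-0.002, -0.002, -0.001], [-0.002, -0.002, -0.001], [0.072, -0.002, -0.001], [0.145, -0.002, -0.001], [0.218, -0.002, -0.001], [0.292, -0.002, -0.001], [0.365, -0.002, -0.001], [0.438, -0.002, -0.001], [0.512, -0.002, -0.001], [0.585, -0.002, -0.0], [0.658, -0.002, -0.0], [0.731, -0.002, -0.0], [0.805, -0.002, -0.0], [0.878, -0.002, -0.0], [0.951, -0.002, -0.0], [1.025, -0.002, 0.0], [1.098, -0.002, 0.0], [1.171, -0.002, 0.0], [1.245, -0.002, 0.0]]
```

>>> move_arm --dp '[[0,-0.0065,0.002],[0,-0.0105,0.002],[0,-0.013,0.002],[0,-0.0175,0.0035],[0,-0.022,0.0045],[0,-0.0265,0.005],[0,-0.031,0.0055],[0,-0.0355,0.0055],[0,-0.04,0.005],[0,-0.0445,0.0045],[0,-0.0485,0.0035],[0,-0.053,0.0025],[0,-0.057,0.001],[0,-0.0615,-0.001],[0,-0.0655,-0.003],[0,-0.069,-0.0055],[0,-0.0725,-0.0085],[0,-0.076,-0.0115],[0,-0.079,-0.0145],[0,-0.082,-0.018]]' --delta_rot '[[0,0,0],[0,0,0],[0,0,0],[0.072,0,0],[0.145,0,0],[0.218,0,0],[0.292,0,0],[0.365,0,0],[0.438,0,0],[0.512,0,0],[0.585,0,0],[0.658,0,0],[0.731,0,0],[0.805,0,0],[0.878,0,0],[0.951,0,0],[1.025,0,0],[1.098,0,0],[1.171,0,0],[1.245,0,0]]' --hand 0

```text
time: 6.35
eef_pos: [586.2, -53.8, 66.7]
orientation: [[-0.001, 0.881, 0.472], [0.001, 0.472, -0.881], [-1.0, -0.001, -0.001]]
force: [-0.5, 0.6, -0.4]
gripper_width: 0.006
```

```bash
python3 - <<'E'
from cell import env
from plan import *
import cv2,pickle
s=env.get_state();p=s["eef_pos"];print(s["time"],p,yaw(s)-90,s["joints"],s["force"],s["moment"])
d=env.snapshot("top");pickle.dump(d,open("t2.pkl","wb"));cv2.imwrite("pics/t2.png",cv2.resize(d["color"][170:320,220:440],(800,545),interpolation=cv2.INTER_CUBIC))
a=-62
P=[arc(a-4*k) for k in range(1,18)]
rows(s,P)
E
```

```text
6.35 [586.20063997 -53.77188544  66.73035056] -61.81285325316435 [ 0.2902129   0.4678589  -0.38951979  1.89513429  0.23420058  0.82448818
  0.2701432 ] [-0.54100319  0.56025342 -0.44420714] [-0.02504521 -0.12286673 -0.02325924]
dp [[0.0007, -0.0045, 0.0012], [0.0007, -0.0087, 0.0022], [0.0007, -0.0129, 0.0029], [0.0007, -0.0172, 0.0033], [0.0007, -0.0215, 0.0034], [0.0008, -0.0258, 0.0032], [0.0008, -0.03, 0.0027], [0.0008, -0.0342, 0.0019], [0.0008, -0.0384, 0.0008], [0.0008, -0.0425, -0.0006], [0.0008, -0.0464, -0.0023], [0.0008, -0.0503, -0.0042], [0.0008, -0.0539, -0.0064], [0.0008, -0.0575, -0.0088], [0.0008, -0.0608, -0.0115], [0.0008, -0.064, -0.0144], [0.0008, -0.0669, -0.0176]]
rot [[0.073, -0.001, 0.001], [0.143, -0.001, 0.001], [0.213, -0.001, 0.001], [0.283, -0.001, 0.001], [0.352, -0.001, 0.001], [0.422, -0.001, 0.001], [0.492, -0.001, 0.001], [0.562, -0.001, 0.001], [0.632, -0.001, 0.001], [0.701, -0.001, 0.001], [0.771, -0.001, 0.001], [0.841, -0.001, 0.001], [0.911, -0.001, 0.002], [0.981, -0.001, 0.002], [1.05, -0.001, 0.002], [1.12, -0.001, 0.002], [1.19, -0.001, 0.002]]
```

View pics/t2.png

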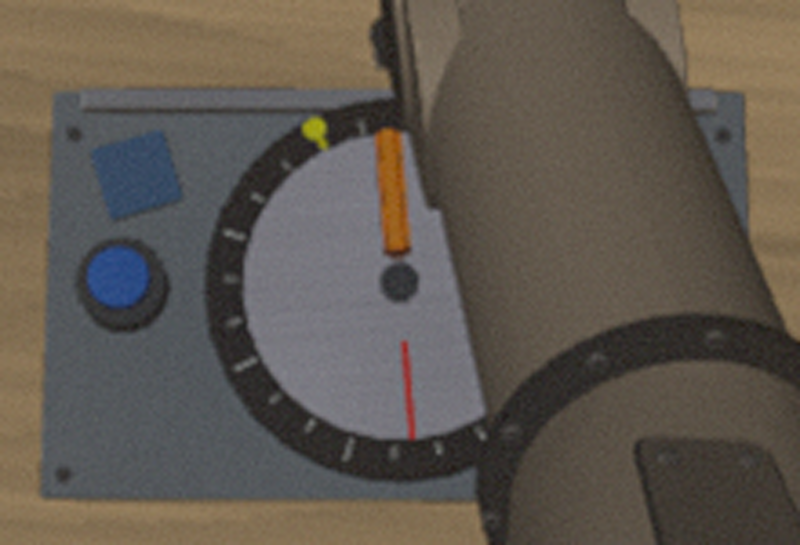

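The dial hasn't moved: the fin is still at (392,190) in this crop and the measured force is near zero. I'll check from the wrist and side cameras before moving on.

```bash
python3 - <<'E'
from cell import env
import cv2,pickle
s=env.get_state()
d=env.snapshot("wrist");pickle.dump((d,s),open("w2.pkl","wb"));cv2.imwrite("pics/w2.png",d["color"])
d=env.snapshot("side");pickle.dump(d,open("s2.pkl","wb"));cv2.imwrite("pics/s2.png",cv2.resize(d["color"][130:330,230:430],(600,600),interpolation=cv2.INTER_CUBIC))
E
```

```text
(no output)
```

View pics/w2.png

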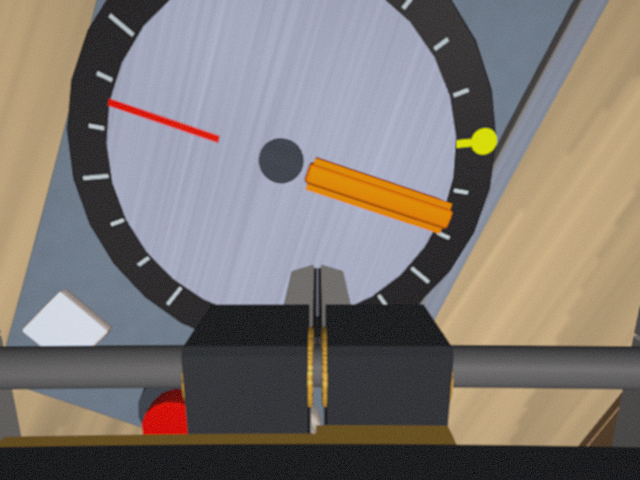

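View pics/s2.png

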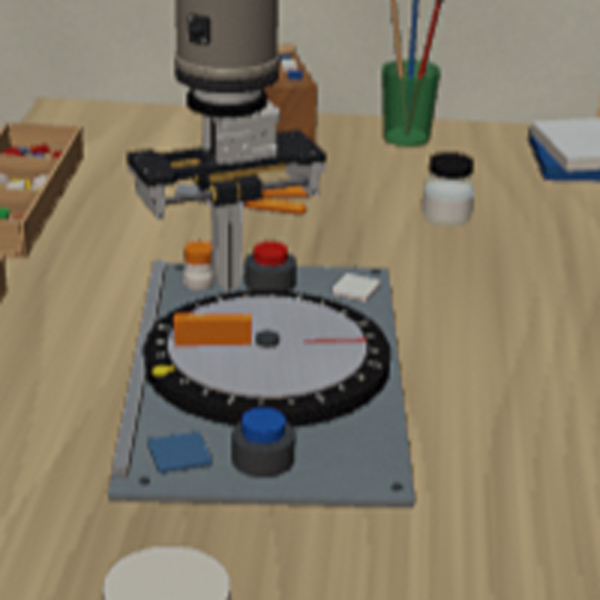

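```bash
python3 - <<'E'
import pickle
from h import *
d=pickle.load(open("s2.pkl","rb"));w,s=pickle.load(open("w2.pkl","rb"))
p=s["eef_pos"]
for dz in (22,0,-20,-40):
  q=proj(d,[p[0],p[1],p[2]-dz])[0]; print(dz,q,((q-[230,130])*3).round(), proj(w,[p[0],p[1],p[2]-dz],s)[0])
d=pickle.load(open("side.pkl","rb"))
s0=[187.5,-648,199.7]
for dz in (22,-3): print(proj(d,[s0[0],s0[1],s0[2]-dz]))
E
```

```text
22 [306.07939766 232.24503354] [228. 307.] [316.13633301 265.86821234]
0 [306.09516117 225.64564232] [228. 287.] [315.98599731 279.26834926]
-20 [306.10951761 219.56061476] [228. 269.] [315.81713253 294.31708515]
-40 [306.12389612 213.39218464] [228. 250.] [315.60553897 313.16924112]
[[429.5044877  135.88887944]]
[[430.33931186 129.42999357]]
```

```bash
python3 - <<'E'
import pickle
from h import *
w,s=pickle.load(open("w2.pkl","rb"))
cv2.imwrite("pics/w2c.png",cv2.resize(w["color"][80:310,90:510],(800,438),interpolation=cv2.INTER_CUBIC))
d=pickle.load(open("s2.pkl","rb"))
cv2.imwrite("pics/s2c.png",cv2.resize(d["color"][190:270,265:375],(800,582),interpolation=cv2.INTER_CUBIC))
c=(540.3,-12.6)
P=[[446,-29,36],[504.7,-19,36],[634.6,48.2,32],[621.8,40.2,32],[627.8,2,66],[554.8,-9.8,66]]
print(proj(w,P,s).round(1))
E
```

```text
[[104.6 102.3]
 [214.6 139.3]
 [481.3 141.5]
 [453.6 143.6]
 [445.6 220.4]
 [302.2 171.7]]
```

View pics/s2c.png

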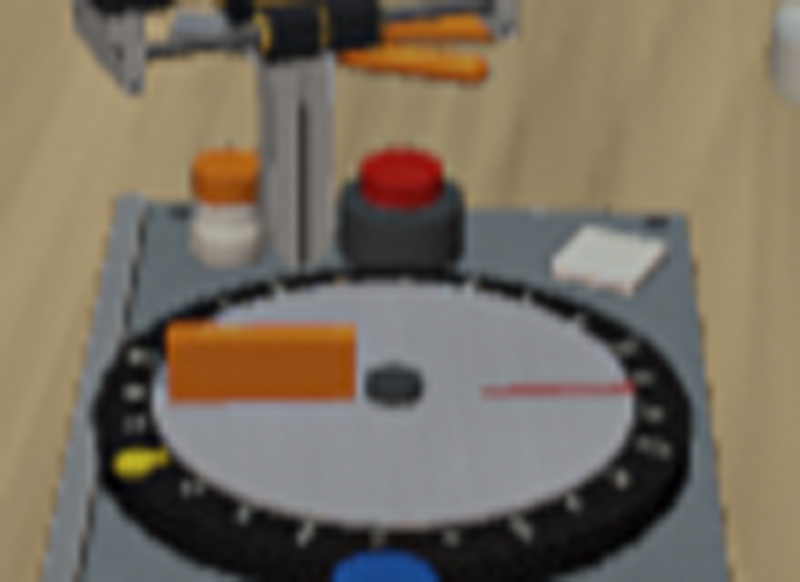

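View pics/w2c.png

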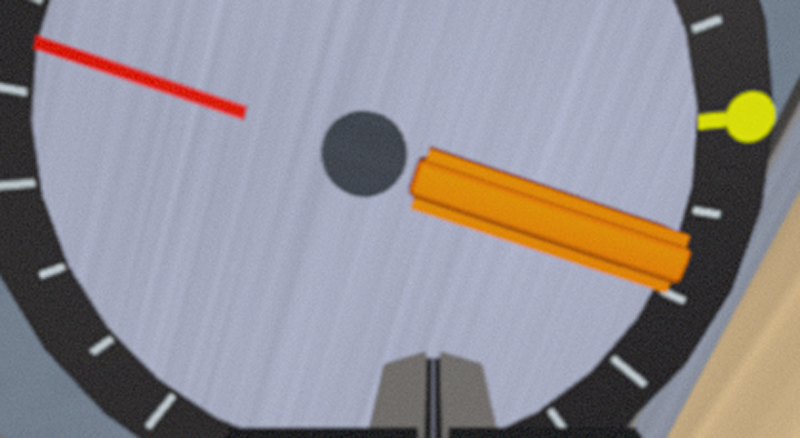

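```bash
python3 - <<'E'
import pickle
from h import *
w,s=pickle.load(open("w2.pkl","rb"));d=pickle.load(open("s2.pkl","rb"))
O=np.array(s["orientation"]);p=np.array(s["eef_pos"])
for a in (22,10,0,-5):
  for z in (-8,0,8):
    X=p+O@np.array([a,0,z]); Y=p+O@np.array([a,-12.5,z])
    print(a,z,proj(w,X,s)[0].round(1),proj(w,Y,s)[0].round(1),((proj(d,X)[0]-[265,190])*7.27).round())
E
```

```text
22 -8 [316.1 252.2] [293.7 252.2] [306. 316.]
22 0 [316.1 265.8] [293.9 265.8] [299. 307.]
22 8 [316.1 279.2] [294.1 279.3] [292. 299.]
10 -8 [316.  258.4] [292.4 258.4] [306. 290.]
10 0 [316.  272.8] [292.6 272.8] [299. 281.]
10 8 [316.1 286.9] [292.8 286.9] [292. 273.]
0 -8 [316.  264.2] [291.1 264.2] [306. 268.]
0 0 [316.  279.3] [291.4 279.3] [299. 259.]
0 8 [316. 294.] [291.6 294.1] [292. 251.]
-5 -8 [315.9 267.3] [290.4 267.4] [306. 257.]
-5 0 [316.  282.8] [290.7 282.8] [299. 248.]
-5 8 [316.  297.9] [291.  297.9] [292. 240.]
```

Both cameras put the shut fingertips level with the TCP, not 22 mm ahead of it, so they slid over the fin, whose top is at 66 mm. I'll rise, go back to the anticlockwise side and descend lower with force checks.

```bash
python3 - <<'E'
from cell import env
from plan import *
s=env.get_state()
rows(s,[arc(-62,z=100),arc(-50,off=22,z=100),arc(-26,off=26,z=100),arc(-2,off=30,z=100),arc(10,off=35,z=100),arc(10,off=35,z=60)],3)
E
```

```text
dp [[-0.033, -0.0, -0.0], [-0.033, 0.013, -0.006], [-0.033, 0.034, -0.026], [-0.033, 0.045, -0.055], [-0.033, 0.046, -0.073], [0.007, 0.046, -0.073]]
rot [[0.008, -0.001, 0.001], [-0.202, -0.001, 0.001], [-0.621, -0.001, 0.001], [-1.04, -0.002, 0.0], [-1.249, -0.002, 0.0], [-1.249, -0.002, 0.0]]
```

>>> move_arm --dp '[[-0.018,0,0],[-0.033,0,0],[-0.033,0.007,-0.003],[-0.033,0.013,-0.006],[-0.033,0.02,-0.012],[-0.033,0.027,-0.019],[-0.033,0.034,-0.026],[-0.033,0.038,-0.035],[-0.033,0.041,-0.045],[-0.033,0.045,-0.055],[-0.033,0.046,-0.065],[-0.033,0.046,-0.073],[-0.033,0.046,-0.073],[-0.02,0.046,-0.073],[-0.005,0.046,-0.073],[0.007,0.046,-0.073],[0.007,0.046,-0.073]]' --delta_rot '[[0,0,0],[0,0,0],[-0.1,0,0],[-0.2,0,0],[-0.34,0,0],[-0.48,0,0],[-0.62,0,0],[-0.76,0,0],[-0.9,0,0],[-1.04,0,0],[-1.15,0,0],[-1.25,0,0],[-1.25,0,0],[-1.25,0,0],[-1.25,0,0],[-1.25,0,0],[-1.25,0,0]]' --hand 0

```text
time: 8.2
eef_pos: [590.6, 32.0, 57.3]
orientation: [[-0.005, -0.174, 0.985], [0.0, 0.985, 0.174], [-1.0, 0.001, -0.005]]
force: [-0.1, -0.0, 0.0]
gripper_width: 0.003
```

```bash
python3 - <<'E'
from cell import env
from plan import *
from h import *
import cv2,pickle
s=env.get_state();p=s["eef_pos"];print(s["time"],p,yaw(s)-90,s["force"])
d=env.snapshot("side");pickle.dump(d,open("s3.pkl","wb"));cv2.imwrite("pics/s3c.png",cv2.resize(d["color"][190:270,265:375],(800,582),interpolation=cv2.INTER_CUBIC))
O=np.array(s["orientation"])
for a in (22,10,0): print(a,[((proj(d,p+O@np.array([a,y,8]))[0]-[265,190])*7.27).round() for y in(-12.5,12.5)])
rows(s,[arc(10,off=35,z=44)],3)
E
```

```text
8.2 [590.59885952  32.04702022  57.28712127] 10.014471338807127 [-0.13764876 -0.01350362  0.0007696 ]
22 [array([236., 416.]), array([238., 448.])]
10 [array([236., 389.]), array([238., 421.])]
0 [array([236., 367.]), array([238., 398.])]
dp [[0.013, 0.0, 0.001]]
rot [[0.0, -0.005, -0.001]]
```

View pics/s3c.png

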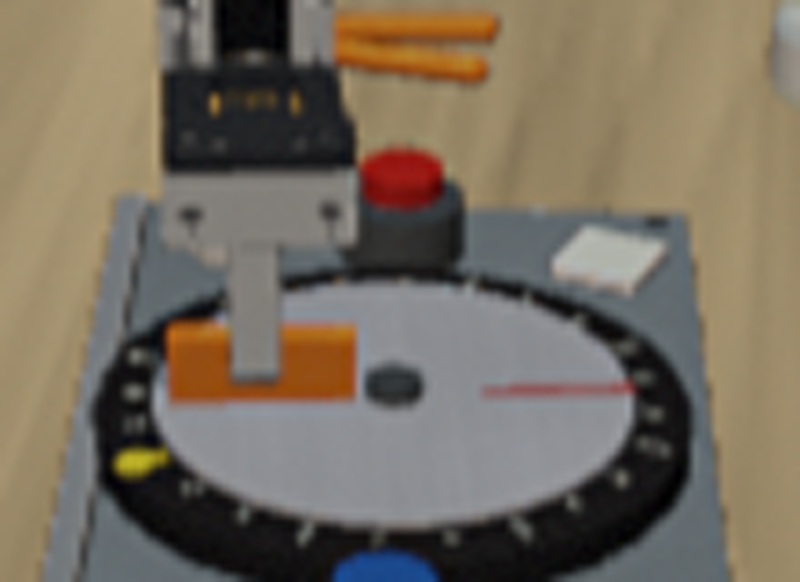

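>>> move_arm --dp '[[0.004,0,0],[0.008,0,0],[0.011,0,0],[0.013,0,0],[0.013,0,0]]' --delta_rot '[[0,0,0],[0,0,0],[0,0,0],[0,-0.005,0],[0,-0.005,0]]' --hand 0

```text
time: 8.75
eef_pos: [590.9, 32.3, 45.2]
orientation: [[0.001, -0.174, 0.985], [0.001, 0.985, 0.174], [-1.0, 0.001, 0.001]]
force: [-0.3, -0.1, 0.8]
gripper_width: 0.007
```

```bash
python3 - <<'E'
from cell import env
from plan import *
s=env.get_state();p=s["eef_pos"];print(s["time"],p,yaw(s)-90,s["force"])
P=[arc(10,off=29,z=44),arc(10,off=24,z=44)]+[arc(9.8-4*k,z=44) for k in range(0,6)]
rows(s,P,4)
E
```

```text
8.75 [590.92483869  32.28898657  45.22521812] 10.03554035728068 [-0.33361437 -0.07522992  0.77059052]
dp [[0.0012, -0.0062, 0.0006], [0.0012, -0.0112, 0.0006], [0.0012, -0.0149, 0.0007], [0.0012, -0.019, 0.0019], [0.0012, -0.0231, 0.0029], [0.0012, -0.0274, 0.0036], [0.0012, -0.0317, 0.004], [0.0012, -0.0359, 0.0041]]
rot [[0.001, 0.001, -0.001], [0.001, 0.001, -0.001], [0.004, 0.001, -0.001], [0.074, 0.001, -0.001], [0.144, 0.001, -0.001], [0.214, 0.001, -0.001], [0.283, 0.001, -0.001], [0.353, 0.001, -0.001]]
```

No contact yet. I'll push through a short arc and check.

>>> move_arm --dp '[[0.001,-0.006,0.0005],[0.001,-0.011,0.0005],[0.001,-0.015,0.0005],[0.001,-0.019,0.002],[0.001,-0.023,0.003],[0.001,-0.0275,0.0035],[0.001,-0.0315,0.004],[0.001,-0.036,0.004]]' --delta_rot '[[0,0,0],[0,0,0],[0,0,0],[0.074,0,0],[0.144,0,0],[0.214,0,0],[0.284,0,0],[0.354,0,0]]' --hand 0

```text
time: 9.55
eef_pos: [601.1, -2.3, 44.2]
orientation: [[0.001, 0.181, 0.984], [0.002, 0.984, -0.181], [-1.0, 0.002, 0.001]]
force: [-0.5, 2.5, 0.3]
gripper_width: 0.008
```

```bash
python3 - <<'E'
from cell import env
from plan import *
import cv2,pickle
s=env.get_state();p=s["eef_pos"];print(s["time"],p,yaw(s)-90,s["force"])
d=env.snapshot("wrist");pickle.dump((d,s),open("w4.pkl","wb"));cv2.imwrite("pics/w4.png",d["color"])
P=[arc(-10-4*k,z=44.5) for k in range(1,19)]
rows(s,P,4)
E
```

```text
9.55 [601.147379    -2.31200558  44.24572638] -10.404829500210838 [-0.50450792  2.47051257  0.33407247]
dp [[-0.0003, -0.004, 0.0013], [-0.0003, -0.0081, 0.0024], [-0.0003, -0.0124, 0.0031], [-0.0003, -0.0166, 0.0035], [-0.0003, -0.0209, 0.0037], [-0.0003, -0.0252, 0.0035], [-0.0003, -0.0295, 0.0031], [-0.0003, -0.0337, 0.0023], [-0.0003, -0.0379, 0.0012], [-0.0003, -0.0419, -0.0001], [-0.0004, -0.0459, -0.0017], [-0.0004, -0.0498, -0.0036], [-0.0004, -0.0535, -0.0058], [-0.0004, -0.057, -0.0082], [-0.0004, -0.0604, -0.0108], [-0.0004, -0.0636, -0.0137], [-0.0004, -0.0666, -0.0168], [-0.0004, -0.0693, -0.0201]]
rot [[0.063, 0.001, -0.002], [0.133, 0.001, -0.002], [0.202, 0.0, -0.002], [0.272, 0.0, -0.002], [0.342, 0.0, -0.002], [0.412, 0.0, -0.002], [0.482, 0.0, -0.002], [0.551, 0.0, -0.002], [0.621, -0.0, -0.002], [0.691, -0.0, -0.002], [0.761, -0.0, -0.002], [0.831, -0.0, -0.002], [0.901, -0.0, -0.002], [0.97, -0.0, -0.002], [1.04, -0.001, -0.002], [1.11, -0.001, -0.002], [1.18, -0.001, -0.002], [1.25, -0.001, -0.002]]
```

View pics/w4.png

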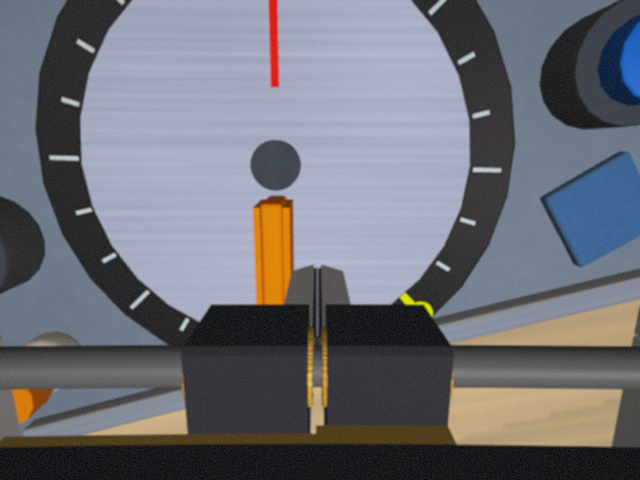

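The dial is turning. The fin lies against the fingers at (290,280), the mark is vertical at (273,40), and the force is about 2.5 N. I'll carry on round the arc.

>>> move_arm --dp '[[0,-0.004,0.0015],[0,-0.008,0.0025],[0,-0.0125,0.003],[0,-0.0165,0.0035],[0,-0.021,0.0035],[0,-0.025,0.0035],[0,-0.0295,0.003],[0,-0.0335,0.0025],[0,-0.038,0.001],[0,-0.042,0],[0,-0.046,-0.0015],[0,-0.05,-0.0035],[0,-0.0535,-0.006],[0,-0.057,-0.008],[0,-0.0605,-0.011],[0,-0.0635,-0.0135],[0,-0.0665,-0.017],[0,-0.0695,-0.02]]' --delta_rot '[[0.063,0,0],[0.133,0,0],[0.202,0,0],[0.272,0,0],[0.342,0,0],[0.412,0,0],[0.482,0,0],[0.551,0,0],[0.621,0,0],[0.691,0,0],[0.761,0,0],[0.831,0,0],[0.901,0,0],[0.97,0,0],[1.04,0,0],[1.11,0,0],[1.18,0,0],[1.25,0,0]]' --hand 0

```text
time: 11.4
eef_pos: [569.1, -67.7, 44.3]
orientation: [[0.002, 0.991, 0.132], [0.002, 0.132, -0.991], [-1.0, 0.003, -0.002]]
force: [2.2, 3.0, 0.4]
gripper_width: 0.003
```

```bash
python3 - <<'E'
from cell import env
from plan import *
import cv2,pickle
s=env.get_state();p=s["eef_pos"];print(s["time"],p,yaw(s)-90,s["force"],s["joints"])
d=env.snapshot("wrist");pickle.dump((d,s),open("w5.pkl","wb"));cv2.imwrite("pics/w5.png",d["color"])
P=[arc(-82-4*k,z=44.5) for k in range(1,14)]
rows(s,P,4)
E
```

```text
11.4 [569.13824606 -67.65513393  44.3210185 ] -82.40105785975965 [2.22417688 3.0214645  0.42425182] [ 0.22336056  0.46232021 -0.26979247  1.95180367  0.17283269  0.74718011
 -0.01374224]
dp [[-0.0002, -0.0042, 0.0005], [-0.0002, -0.0084, 0.0015], [-0.0002, -0.0126, 0.0023], [-0.0002, -0.0169, 0.0027], [-0.0002, -0.0212, 0.0029], [-0.0002, -0.0255, 0.0027], [-0.0003, -0.0298, 0.0022], [-0.0003, -0.034, 0.0015], [-0.0003, -0.0382, 0.0004], [-0.0003, -0.0422, -0.0009], [-0.0003, -0.0462, -0.0025], [-0.0003, -0.0501, -0.0044], [-0.0003, -0.0538, -0.0066]]
rot [[0.063, -0.002, -0.002], [0.133, -0.002, -0.002], [0.202, -0.002, -0.002], [0.272, -0.002, -0.002], [0.342, -0.002, -0.002], [0.412, -0.002, -0.002], [0.482, -0.002, -0.002], [0.552, -0.002, -0.002], [0.621, -0.002, -0.002], [0.691, -0.003, -0.002], [0.761, -0.003, -0.002], [0.831, -0.003, -0.002], [0.901, -0.003, -0.002]]
```

View pics/w5.png

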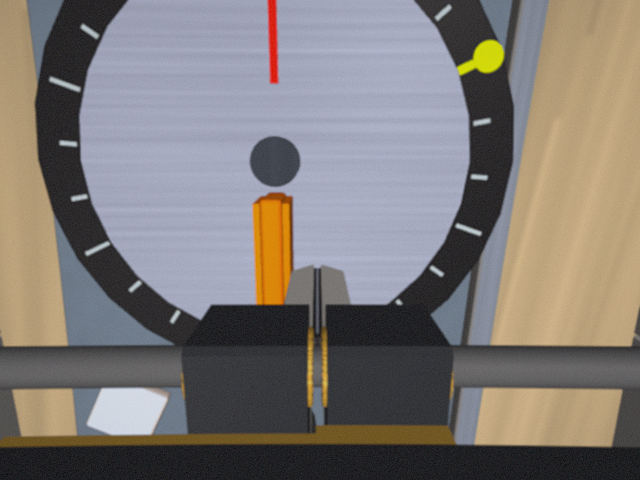

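>>> move_arm --dp '[[0,-0.004,0.0005],[0,-0.0085,0.0015],[0,-0.0125,0.0025],[0,-0.017,0.0025],[0,-0.021,0.003],[0,-0.0255,0.0025],[0,-0.03,0.002],[0,-0.034,0.0015],[0,-0.038,0.0005],[0,-0.042,-0.001],[0,-0.046,-0.0025],[0,-0.05,-0.0045],[0,-0.054,-0.0065]]' --delta_rot '[[0.063,0,0],[0.133,0,0],[0.202,0,0],[0.272,0,0],[0.342,0,0],[0.412,0,0],[0.482,0,0],[0.552,0,0],[0.621,0,0],[0.691,0,0],[0.761,0,0],[0.831,0,0],[0.901,0,0]]' --hand 0

```text
time: 12.75
eef_pos: [514.8, -68.8, 44.5]
orientation: [[0.003, 0.715, -0.699], [0.002, -0.699, -0.715], [-1.0, 0.001, -0.003]]
force: [3.3, -0.1, 0.2]
gripper_width: 0.001
```

```bash
python3 - <<'E'
from cell import env
from plan import *
import cv2,pickle
s=env.get_state();p=s["eef_pos"];print(s["time"],p,yaw(s)-90,s["force"],s["joints"])
d=env.snapshot("wrist");pickle.dump((d,s),open("w6.pkl","wb"));cv2.imwrite("pics/w6.png",d["color"])
E
```

```text
12.75 [514.81301238 -68.7893707   44.5163743 ] -134.32159443279838 [ 3.31205447 -0.13968772  0.21631069] [ 0.06367382  0.37906648 -0.0642557   2.08202013  0.03536904  0.67845873
 -0.79705799]
```

View pics/w6.png

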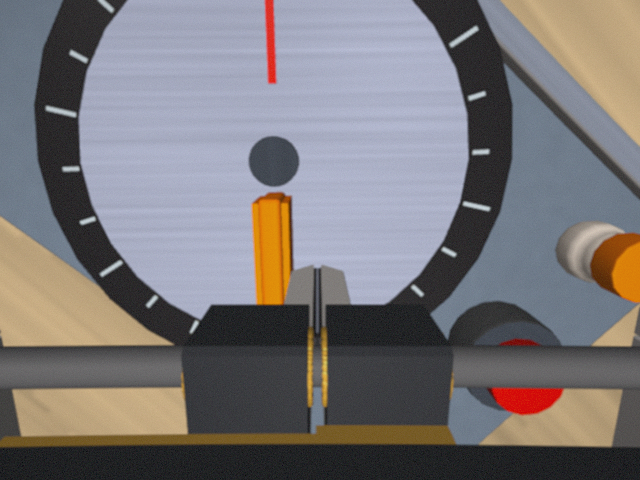

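The fin is still flat against the fingers, but the mark's outer end and the yellow line are out of frame, so I'll use the top camera.

```bash
python3 - <<'E'
from cell import env
import cv2,pickle
d=env.snapshot("top");pickle.dump(d,open("t6.pkl","wb"))
cv2.imwrite("pics/t6.png",cv2.resize(cv2.convertScaleAbs(d["color"][190:310,270:390],alpha=1.5),(600,600),interpolation=cv2.INTER_CUBIC))
E
```

```text
(no output)
```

View pics/t6.png

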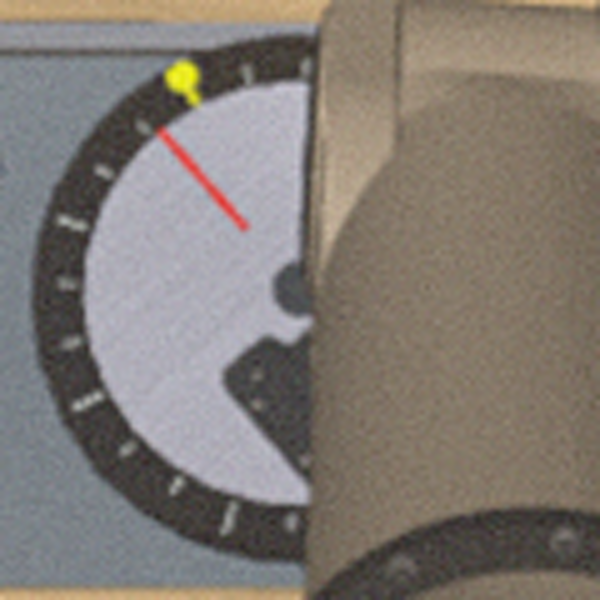

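```bash
cat > meas.py <<'E'
from h import *
C=np.array([540.2,-12.7])
def meas(d,s=None,c=C):
    # colour segment; red mark & yellow line in world plane, angles about c
    b,g,r=[d["color"][...,i].astype(float) for i in range(3)]
    wr=np.clip(np.minimum(r-g,r-b)-25,0,None); wy=np.clip(np.minimum(r,g)-b-40,0,None)*(abs(r-g)<60)
    out={}
    for n,w,z,lo,hi in (("red",wr,36,38,95),("yel",wy,32,96,122)):
        vs,us=np.nonzero(w>0)
        X=np.array([ray(d,u,v,z,s)[:2] for u,v in zip(us,vs)])-c if len(us) else np.zeros((0,2))
        q=np.linalg.norm(X,axis=1);m=(q>lo)&(q<hi)
        W=w[vs,us][m];X=X[m]
        if len(W)<4: continue
        mu=(X*W[:,None]).sum(0)/W.sum()
        ang=np.degrees(np.arctan2(mu[1],mu[0]))
        D=X-mu;ev,V=np.linalg.eigh((D*W[:,None]).T@D);a=V[:,1]*np.sign(V[:,1]@mu)
        out[n]=(round(ang,2),round(np.degrees(np.arctan2(a[1],a[0])),2),np.linalg.norm(mu).round(1),len(W))
    return out
E
python3 - <<'E'
import pickle
from meas import *
for f in("top.pkl","t6.pkl"):print(meas(pickle.load(open(f,"rb"))))
w,s=pickle.load(open("w1.pkl","rb"));print(meas(w,s,np.array([540.9,-10.5])))
E
```

```text
{'red': (np.float64(8.69), np.float64(9.38), np.float64(21.3), 251), 'yel': (np.float64(32.44), np.float64(88.06), np.float64(110.4), 49)}
{'red': (np.float64(45.37), np.float64(45.58), np.float64(66.3), 61), 'yel': (np.float64(32.97), np.float64(33.52), np.float64(111.0), 46)}
{'red': (np.float64(-0.94), np.float64(8.66), np.float64(17.1), 1681), 'yel': (np.float64(32.66), np.float64(59.05), np.float64(107.0), 186)}
```

```bash
python3 - <<'E'
from cell import env
from plan import *
s=env.get_state();print(s["time"])
rows(s,[arc(a,z=44.5) for a in (-136,-138,-140,-142,-143.5,-144.5,-144.5)],4)
E
```

```text
12.85
dp [[-0.0001, -0.0017, -0.0001], [-0.0001, -0.0037, 0.0005], [-0.0001, -0.0058, 0.0011], [-0.0001, -0.0079, 0.0015], [-0.0001, -0.0095, 0.0018], [-0.0001, -0.0105, 0.002], [-0.0001, -0.0105, 0.002]]
rot [[0.031, -0.002, -0.0], [0.066, -0.003, -0.0], [0.1, -0.003, -0.0], [0.135, -0.003, -0.0], [0.162, -0.003, -0.0], [0.179, -0.003, -0.0], [0.179, -0.003, -0.0]]
```

>>> move_arm --dp '[[0,-0.0017,0],[0,-0.0037,0.0005],[0,-0.0058,0.001],[0,-0.0079,0.0015],[0,-0.0095,0.0018],[0,-0.0105,0.002],[0,-0.0105,0.002]]' --delta_rot '[[0.031,0,0],[0.066,0,0],[0.1,0,0],[0.135,0,0],[0.162,0,0],[0.179,0,0],[0.179,0,0]]' --hand 0

```text
time: 13.55
eef_pos: [505.1, -62.8, 44.3]
orientation: [[0.002, 0.581, -0.814], [0.001, -0.814, -0.581], [-1.0, -0.0, -0.002]]
force: [-0.7, -2.4, 0.0]
gripper_width: 0.004
```

```bash
python3 - <<'E'
from cell import env
from plan import *
from meas import *
import pickle
s=env.get_state();p=s["eef_pos"];print(s["time"],p,yaw(s)-90,s["force"])
d=env.snapshot("top");print(meas(d))
cv2.imwrite("pics/t7.png",cv2.resize(cv2.convertScaleAbs(d["color"][190:270,270:350],alpha=1.5),(600,600),interpolation=cv2.INTER_CUBIC))
E
```

```text
13.55 [505.09515787 -62.77631294  44.34194303] -144.4968853378735 [-0.69170317 -2.41016625  0.01835756]
{'red': (np.float64(35.56), np.float64(35.78), np.float64(66.1), 59), 'yel': (np.float64(33.01), np.float64(31.56), np.float64(110.9), 45)}
```

View pics/t7.png

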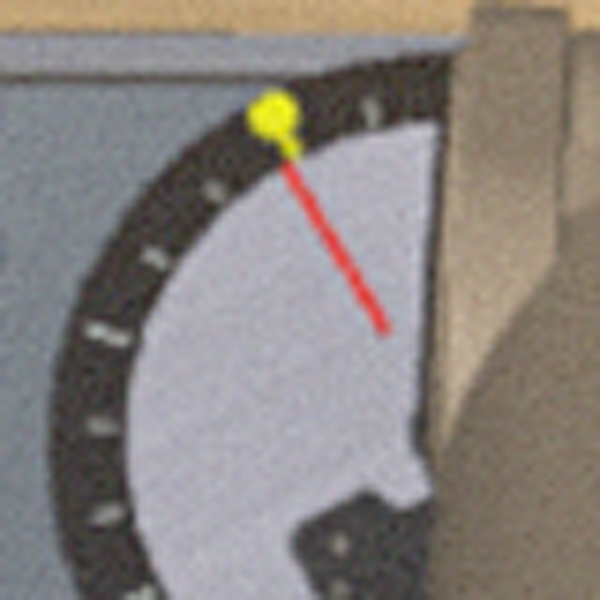

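```bash
python3 - <<'E'
from cell import env
from plan import *
s=env.get_state();p=s["eef_pos"]
rows(s,[arc(a,z=44.5) for a in (-145.3,-146,-146.6,-146.8)],4)
E
```

```text
dp [[-0.0001, -0.0008, 0.0002], [-0.0001, -0.0015, 0.0005], [-0.0001, -0.0022, 0.0007], [-0.0001, -0.0024, 0.0007]]
rot [[0.015, -0.002, 0.0], [0.027, -0.002, 0.0], [0.037, -0.002, 0.0], [0.041, -0.002, 0.0]]
```

>>> move_arm --dp '[[0,-0.0008,0.0002],[0,-0.0015,0.0005],[0,-0.0022,0.0007],[0,-0.0024,0.0007],[0,-0.0024,0.0007]]' --delta_rot '[[0.015,0,0],[0.027,0,0],[0.037,0,0],[0.041,0,0],[0.041,0,0]]' --hand 0

```text
time: 14.1
eef_pos: [503.1, -61.1, 44.3]
orientation: [[0.002, 0.547, -0.837], [0.002, -0.837, -0.547], [-1.0, -0.0, -0.002]]
force: [-0.1, -1.7, 0.4]
gripper_width: 0.001
```

```bash
python3 - <<'E'
from cell import env
from plan import *
from meas import *
import pickle
s=env.get_state();p=s["eef_pos"];print(s["time"],p,yaw(s)-90,s["force"])
for i in range(3):
  d=env.snapshot("top");print(meas(d))
cv2.imwrite("pics/t8.png",cv2.resize(cv2.convertScaleAbs(d["color"][190:250,280:340],alpha=1.5),(600,600),interpolation=cv2.INTER_CUBIC))
E
```

```text
14.1 [503.10694887 -61.09179245  44.32572657] -146.80766728809104 [-0.14305943 -1.7336267   0.41788818]
{'red': (np.float64(33.19), np.float64(33.31), np.float64(66.5), 59), 'yel': (np.float64(33.0), np.float64(32.71), np.float64(110.8), 45)}
{'red': (np.float64(33.19), np.float64(33.3), np.float64(66.7), 59), 'yel': (np.float64(33.0), np.float64(32.31), np.float64(110.8), 45)}
{'red': (np.float64(33.19), np.float64(33.31), np.float64(66.7), 60), 'yel': (np.float64(32.99), np.float64(32.39), np.float64(110.9), 47)}
```

View pics/t8.png

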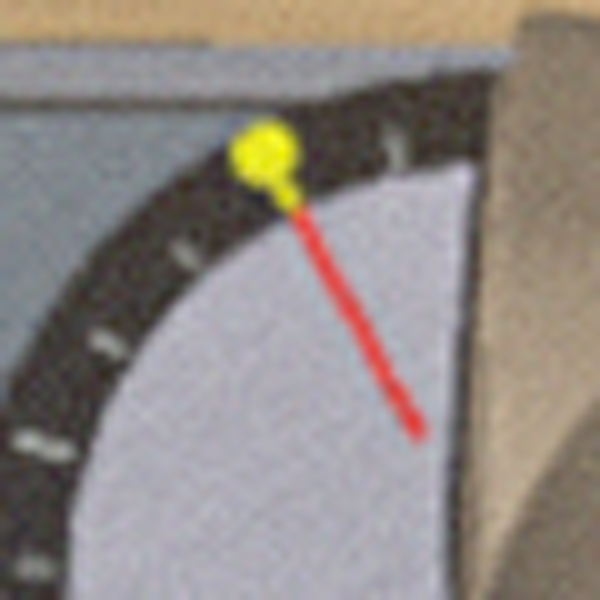

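Aligned within about 0.2° (mark 33.2°, line 33.0°; the mark's end at (298,212) meets the line). I'll back off from the fin, rise, and go over the red plunger.

```bash
python3 - <<'E'
from cell import env
from plan import *
s=env.get_state();p=s["eef_pos"]
rows(s,[[555,-182,110,yaw(s)],[555,-182,66,yaw(s)]],3)
E
```

```text
dp [[-0.066, 0.13, 0.023], [-0.022, 0.13, 0.023]]
rot [[-0.0, -0.002, 0.0], [-0.0, -0.002, 0.0]]
```

>>> move_arm --dp '[[0,0.004,0],[0,0.01,0],[0,0.015,0],[-0.015,0.015,0],[-0.04,0.015,0],[-0.065,0.015,0],[-0.066,0.015,0]]' --delta_rot '[[0,0,0],[0,0,0],[0,0,0],[0,0,0],[0,0,0],[0,0,0],[0,0,0]]' --hand 0

```text
time: 14.95
eef_pos: [513.2, -74.1, 113.1]
orientation: [[0.006, 0.547, -0.837], [0.002, -0.837, -0.547], [-1.0, 0.002, -0.006]]
force: [0.3, 0.1, -0.1]
gripper_width: 0.004
```

```bash
python3 - <<'E'
from cell import env
from plan import *
from meas import *
s=env.get_state();p=s["eef_pos"];print(s["time"],p,yaw(s),s["force"])
rows(s,[[555,-182,110,-57],[555,-182,66,-57]],3)
d=env.snapshot("wrist");cv2.imwrite("pics/w9.png",d["color"])
d=env.snapshot("top");print(meas(d))
E
```

```text
14.95 [513.16137936 -74.14346648 113.08263204] -56.818646174707176 [ 0.26656045  0.14737704 -0.09884127]
dp [[0.003, 0.113, 0.024], [0.047, 0.113, 0.024]]
rot [[0.003, -0.006, -0.002], [0.003, -0.006, -0.002]]
{'red': (np.float64(33.2), np.float64(33.32), np.float64(66.8), 58), 'yel': (np.float64(33.02), np.float64(33.25), np.float64(110.8), 45)}
```

View pics/w9.png

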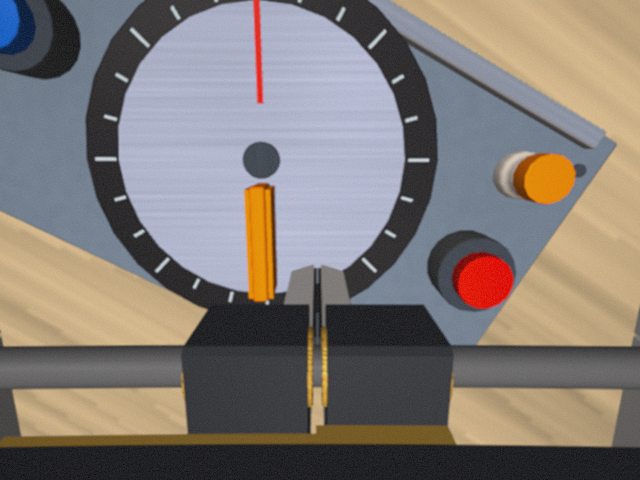

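The dial is clear of the fingers and unchanged at 33.2° vs 33.0°. The red cap is at (484,281) in this view. Moving over it now.

>>> move_arm --dp '[[0,0.015,0.003],[0,0.035,0.007],[0,0.055,0.012],[0,0.075,0.016],[0,0.095,0.02],[0,0.108,0.023],[0,0.113,0.024],[0.012,0.113,0.024],[0.028,0.113,0.024],[0.04,0.113,0.024],[0.045,0.113,0.024],[0.045,0.113,0.024]]' --delta_rot '[[0,-0.006,0],[0,-0.006,0],[0,-0.006,0],[0,-0.006,0],[0,-0.006,0],[0,-0.006,0],[0,-0.006,0],[0,-0.006,0],[0,-0.006,0],[0,-0.006,0],[0,-0.006,0],[0,-0.006,0]]' --hand 0

```text
time: 16.25
eef_pos: [553.0, -181.0, 64.7]
orientation: [[-0.004, 0.548, -0.836], [-0.001, -0.836, -0.548], [-1.0, -0.001, 0.004]]
force: [0.5, 0.4, 0.1]
gripper_width: 0.004
```

```bash
python3 - <<'E'
from cell import env
from plan import *
from meas import *
s=env.get_state();p=s["eef_pos"];print(s["time"],p,yaw(s),s["force"])
d=env.snapshot("wrist");a=d["color"][180:360,200:440]
d=env.snapshot("side");b=d["color"][190:250,275:355]
cv2.imwrite("pics/x10.png",np.vstack([cv2.resize(a,(400,300)),cv2.resize(b,(400,300),interpolation=cv2.INTER_CUBIC)]))
E
```

```text
16.25 [ 553.02792513 -180.98973293   64.6643425 ] -56.769735717958795 [0.51631508 0.4044354  0.0782994 ]
```

View pics/x10.png

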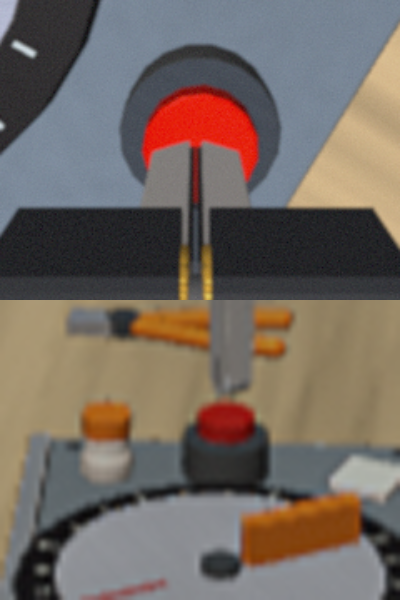

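The fingertips are centred over the red cap, a few mm above it. I'll press down gradually.

>>> move_arm --dp '[[0.004,0,0],[0.008,0,0],[0.01,0,0],[0.012,0,0],[0.012,0,0]]' --delta_rot '[[0,0,0],[0,0,0],[0,0,0],[0,0,0],[0,0,0]]' --hand 0

```text
time: 16.85
eef_pos: [553.6, -181.4, 53.6]
orientation: [[-0.002, 0.548, -0.837], [-0.002, -0.837, -0.548], [-1.0, 0.0, 0.003]]
force: [0.1, -0.1, 0.1]
gripper_width: 0.004
```

>>> move_arm --dp '[[0.0015,0,0],[0.003,0,0],[0.004,0,0],[0.004,0,0]]' --delta_rot '[[0,0,0],[0,0,0],[0,0,0],[0,0,0]]' --hand 0

```text
time: 17.25
eef_pos: [553.7, -181.5, 49.6]
orientation: [[-0.002, 0.548, -0.837], [-0.002, -0.837, -0.548], [-1.0, 0.0, 0.003]]
force: [1.3, -0.0, 0.4]
gripper_width: 0.007
```

>>> move_arm --dp '[[0.0015,0,0],[0.003,0,0],[0.004,0,0],[0.004,0,0]]' --delta_rot '[[0,0,0],[0,0,0],[0,0,0],[0,0,0]]' --hand 0

```text
time: 17.65
eef_pos: [553.7, -181.5, 45.4]
orientation: [[-0.002, 0.548, -0.837], [-0.002, -0.837, -0.548], [-1.0, 0.0, 0.003]]
force: [0.2, 0.5, 0.6]
gripper_width: 0.003
```

```bash
python3 - <<'E'
from cell import env
from plan import *
from meas import *
s=env.get_state();p=s["eef_pos"];print(s["time"],p,yaw(s),s["force"])
d=env.snapshot("side");b=d["color"][190:250,275:355]
cv2.imwrite("pics/x11.png",cv2.resize(b,(800,600),interpolation=cv2.INTER_CUBIC))
E
```

```text
17.65 [ 553.69725707 -181.47771907   45.4070765 ] -56.794268783648775 [0.23402192 0.45199064 0.55511261]
```

View pics/x11.png

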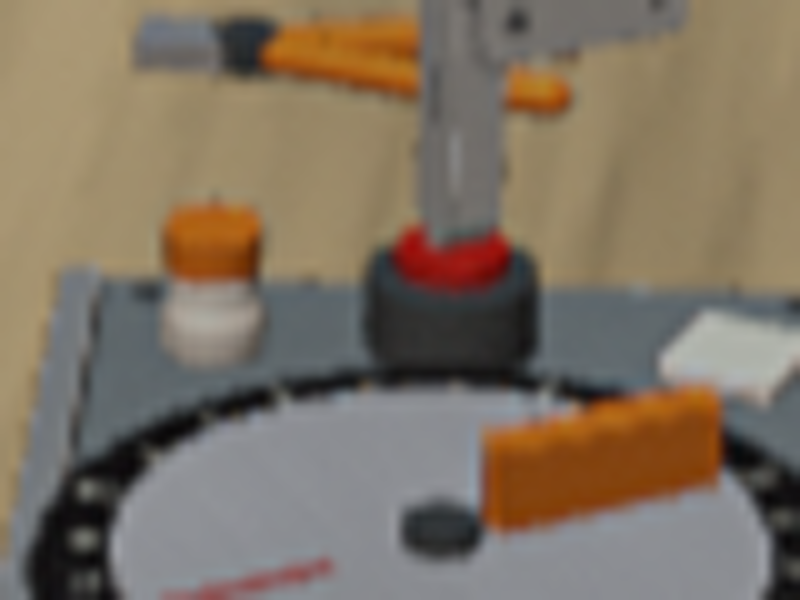

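The cap has gone part way down. I'll keep pressing in small steps until the force shows the end stop.

>>> move_arm --dp '[[0.001,0,0],[0.002,0,0]]' --delta_rot '[[0,0,0],[0,0,0]]' --hand 0

```text
time: 17.9
eef_pos: [553.6, -181.5, 43.4]
orientation: [[-0.002, 0.548, -0.837], [-0.002, -0.837, -0.548], [-1.0, 0.0, 0.003]]
force: [-1.6, 0.7, 3.1]
gripper_width: 0.005
```

>>> move_arm --dp '[[0.001,0,0],[0.002,0,0]]' --delta_rot '[[0,0,0],[0,0,0]]' --hand 0

```text
time: 18.1
eef_pos: [553.9, -181.5, 42.7]
orientation: [[-0.002, 0.548, -0.837], [-0.002, -0.837, -0.548], [-1.0, 0.0, 0.002]]
force: [-13.8, 4.4, 44.4]
gripper_width: 0.003
```

The end stop gave 44 N at 42.7 mm. Lifting off straight away.

>>> move_arm --dp '[[-0.003,0,0],[-0.01,0,0],[-0.025,0,0],[-0.05,0,0],[-0.085,0,0],[-0.12,0,0],[-0.15,0,0],[-0.15,0,0]]' --delta_rot '[[0,0,0],[0,0,0],[0,0,0],[0,0,0],[0,0,0],[0,0,0],[0,0,0],[0,0,0]]' --hand 0

```text
time: 18.9
eef_pos: [556.2, -181.8, 197.8]
orientation: [[0.005, 0.547, -0.837], [-0.003, -0.837, -0.547], [-1.0, 0.005, -0.002]]
force: [0.5, -0.2, -0.4]
gripper_width: 0.004
```

```bash
python3 - <<'E'
from cell import env
from plan import *
from meas import *
s=env.get_state();p=s["eef_pos"];print(s["time"],p,yaw(s),s["force"])
d=env.snapshot("side");b=d["color"][190:280,265:385]
cv2.imwrite("pics/x12.png",cv2.resize(b,(800,600),interpolation=cv2.INTER_CUBIC))
d=env.snapshot("top");print(meas(d));cv2.imwrite("pics/t12.png",cv2.resize(d["color"][170:320,220:440],(800,545),interpolation=cv2.INTER_CUBIC))
d=env.snapshot("wrist");cv2.imwrite("pics/w12.png",d["color"])
E
```

```text
18.9 [ 556.16515055 -181.83484276  197.83252124] -56.81524316769158 [ 0.48114733 -0.21896366 -0.4391187 ]
{'red': (np.float64(-141.73), np.float64(-145.71), np.float64(19.9), 242), 'yel': (np.float64(32.99), np.float64(33.45), np.float64(110.9), 46)}
```

View pics/x12.png

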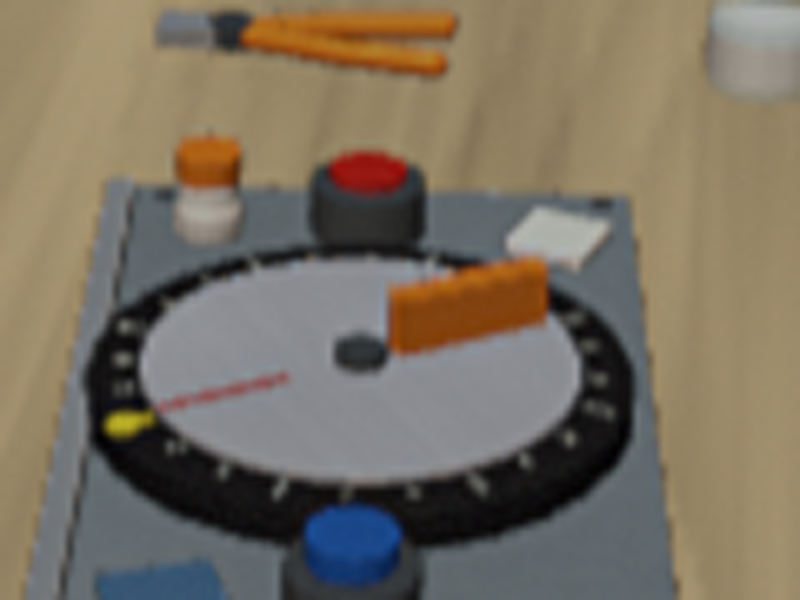

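View pics/t12.png

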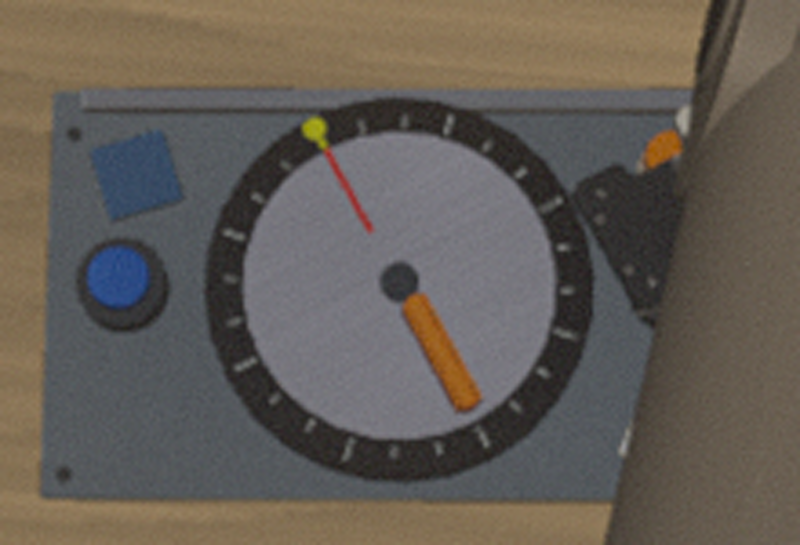

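View pics/w12.png

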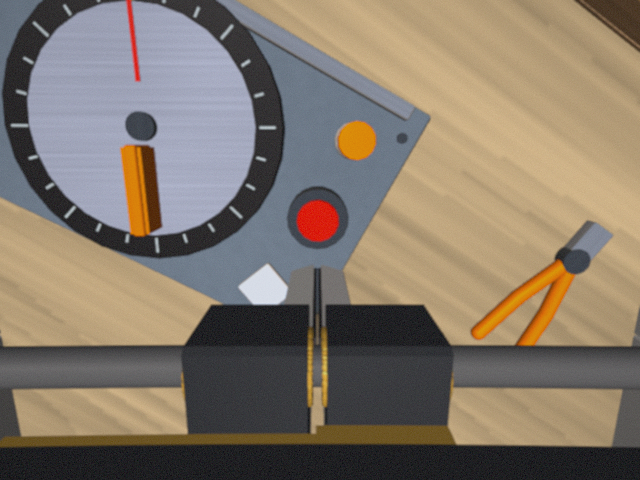

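```bash
python3 - <<'E'
from cell import env
from meas import *
import meas as M
d=env.snapshot("top");c=d["color"].copy();c[251:]=60;d["color"]=c;print(meas(d))
s=env.snapshot("side")
for z in(40,48,56):print(z,proj(s,[555,-182,z]))
P=pickle=None
import pickle
for n,i in(("before",pickle.load(open("side.pkl","rb"))["color"]),("now",s["color"])):
    b,g,r=[i[...,k].astype(int) for k in range(3)]
    m=((r-np.maximum(g,b))>40);m[:200]=0;m[228:]=0;m[:,:300]=0;m[:,340:]=0
    v,u=np.nonzero(m);print(n,v.min(),v.max(),u.min(),u.max(),len(v))
print(env.get_state()["time"])
E
```

```text
{'red': (np.float64(33.19), np.float64(33.33), np.float64(66.9), 58), 'yel': (np.float64(33.0), np.float64(33.72), np.float64(110.8), 45)}
40 [[320.78629484 215.59186481]]
48 [[320.82816117 213.33196733]]
56 [[320.87023135 211.06072033]]
before 200 218 300 331 106
now 200 218 300 331 84
19.15
```

```bash
python3 - <<'E'
from cell import env
from h import *
import pickle
s=env.snapshot("side")
a=pickle.load(open("side.pkl","rb"))["color"][200:235,305:340];b=s["color"][200:235,305:340]
for i in(a,b):
    B,g,r=[i[...,k].astype(int) for k in range(3)]
    col=(r-np.maximum(g,B))[:,15:17].mean(1);print(col.round().astype(int))
cv2.imwrite("pics/cmp.png",cv2.resize(np.hstack([a,b]),(800,400),interpolation=cv2.INTER_CUBIC))
E
```

```text
[ 31  15  16  18  17  17  17  17  14  19  62 121 126 125 126 113 102 100
  64   6  -6  -2   0   0   0   0   0   2   0  -3  -8  -8  -7  -7  -7]
[ 31  14  17  17  18  18  17  17  16  17  16  13  45 108 127 125 126 118
  82  24  -5  -2   0   1  -1   0   1   0   0  -4  -8  -8  -8  -8  -8]
```

View pics/cmp.png

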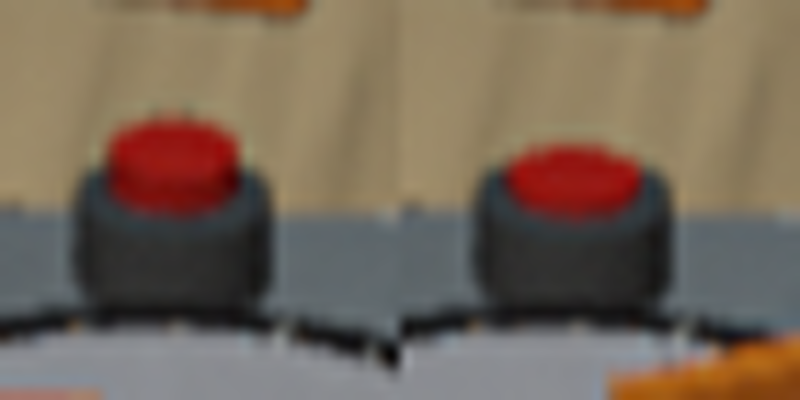

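The cap dropped about 2.2 px, against 2.27 px expected for 8 mm, and the press ended on a hard stop, so it is fully down. The dial is still at 33.2° against the line at 33.0°. Handing in.

```bash
python3 - <<'E'
from cell import env
env.finish_job();print(env.get_state()["time"])
E
```

```text
the job is handed in; nothing more can be done
the job is handed in; nothing more can be done
```

The dial is on the yellow line and the red plunger is fully down. I handed the job in at about 19 s, with the arm clear of everything.

**What I did:** I turned the dial about 157° clockwise by pushing one side of the fin with the shut fingertips. Then I backed off and pressed the red plunger.

**Last checks:**
- **Dial:** in the top camera the red mark is at 33.2° and the yellow line at 33.0°, both before and after the press.
- **Red plunger:** the cap dropped about 8 mm in the side view, and the press ended on a hard stop.
- **Surroundings:** I saw no change in the blue plunger, tiles, pot or nippers. I didn't check the tub, jar or slab again; the arm didn't go near them.

**What failed or disagreed:**
- **First push missed:** the fingers passed over the fin because the shut fingertips sit about level with the TCP, not 22 mm ahead of it as stated. The dial didn't move, so I repeated the push about 22 mm lower.
- **Press force:** the wrist read 44 N for a moment at the plunger's stop. That was fingertip contact and well under the 120 N wrist limit, but it is above the 40 N limit set for the arm and gripper body.

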